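Core the offset solenoid lever and hold it level over the solder fixture

TASK

Slide the long steel core down into the open coil of the lever that lies in the assembly jig, until its head sits fully home on the coil, and let go of it. Then lift the lever by its balance point, core and all, and carry it to the empty solder fixture: finish while still holding it there in the gripper, level and lined up with the coil above the four-post nest and the foot above the fork, about 5 cm clear of the posts. Leave the short core, the finished coil unit, the wire spool and the screwdriver where they are.

Things in the scene. Friction and masses are not known exactly. Their poses are not given: they have to be found in the camera images.
- lever: Loose lever (sizes in mm), 420 g without core: steel bar 200 long (x), 14 wide, 24 high; dark foot 22 x 34 x 24 at x = -89; square copper coil, white 48 x 48 flanges, centre x = +123, z = -10 to +40. Origin: middle of the bar's underside; x towards the coil. Starts level in the jig, underside 40 above the bench, 3 play; lifts straight out. Fingers fit round and 30 below the bar.
- balance (a point): Balance point of the lever WITH the core home in its coil: lever frame x = +65 (34 short of the coil's near face), on the bar's centre line, z = 12 (half the bar's height). True within about 5 whatever the masses. Without the core the lever balances some 22 farther from the coil. Sizes in mm.
- coil_mouth (a point): Centre of the coil's hole at the top flange face (lever frame x = +123, y = 0, z = +40). The hole is round, 20 in diameter, vertical, 45 deep, closed at the bottom, with a small chamfer at the mouth. Sizes in mm.
- core: The long steel core, about 160 g: shaft 18 in diameter, 42 long, chamfered foot; round head on top 26 in diameter, 20 high; 62 tall in all. Origin: centre of the foot's end; z up. Stands on a wooden plate 8 thick, 70 from the short core along the plate. Home in the coil, its shoulder rests on the top flange and the 20 of head stand above it. Sizes in mm.
- core_shoulder (a point): Centre of the head's underside on the long core, 42 above its foot; the head reaches from here 20 further up. Sizes in mm.
- short_core: Bystander: short core, same head (26 diameter, 20 high) and shaft diameter, but the shaft only 18 long, 38 tall in all. Origin: centre of the foot. On the same wooden plate, 70 from the long core; which of the two is at which end varies. Sizes in mm.
- fixture: Empty solder fixture, fixed: steel base plate 290 x 100 x 12 with a fork of two dark cheeks for the foot (x = -89, 40 clear between) and a nest of four round posts 62 apart (centre x = +123, brass pad between). Tops of cheeks and posts 50 above the bench, nothing higher. Origin: on the bench, beneath where the lever's origin belongs; x from fork to nest. Sizes in mm.
- nest_top (a point): Centre of the four-post nest at the height of the post tops (fixture x = +123, 50 above the bench): the coil is to be held above it. Sizes in mm.
- fork_top (a point): Centre of the fork at the height of its top (fixture x = -89, 50 above the bench): the lever's foot is to be held above it. Sizes in mm.
- lever_foot (a point): Centre of the foot's underside on the lever (lever frame x = -89, y = 0, z = 0). Sizes in mm.
- jig: Assembly jig, fixed, holds the lever at the start: dark base plate 310 x 90 x 10, aluminium rests under the foot (x = -89, top 40 above the bench) and under the coil (x = +123, top 30 above the bench), with cheeks 7 higher. Origin: on the bench, straight beneath the lever's origin; x along the lever towards the coil. Sizes in mm.
- unit: Bystander: a finished coil unit, 80 x 60 in plan, 66 high, two small copper coils and a green plug on a board with steel feet. Origin: centre of its underside. Sizes in mm.
- spool: Bystander: wire spool, 60 in diameter, 50 high, standing. Origin: centre of its underside. Sizes in mm.
- screwdriver: Bystander: a screwdriver lying on the bench beyond the work.
Not all that is in view belongs to the job. Leave any pink or purple look-alike of the core alone.

How it is judged:
On the way, in this order (a step that is already met when the one before it is completed fails the run):
1. the long core is fully home in the coil (shoulder within 3 mm of the flange, centred) and let go, the lever still lying in the jig (z of core_shoulder in the frame of coil_mouth between -0.003 and 0.003 m and distance between core_shoulder and coil_mouth below 0.005 m and angle between the z axis of core and the z axis of lever, either way round below 0.1 rad and contact force between the fingers and core below 0.1 N and z of lever in the frame of jig below 0.046 m), for 0.2 s.
2. the lever is lifted clear of the jig in the gripper, the core still home (z of lever in the frame of jig above 0.07 m and contact force between lever and jig below 0.1 N and contact force between the fingers and lever above 2 N and distance between core_shoulder and coil_mouth below 0.006 m), for 0.2 s.
At the end, for the whole second after the job is handed in: Lever still in the gripper, gripped within 16 mm of its balance point, level within 7 degrees, coil and foot within 20 mm of nest and fork in plan, bar underside 80 to 160 mm above the bench (30 to 110 above the posts), not touching the fixture, core still home (horizontal distance between coil_mouth and nest_top below 0.02 m and horizontal distance between lever_foot and fork_top below 0.02 m and z of lever in the frame of fixture between 0.08 and 0.16 m and angle between lever's own z axis and vertical below 0.12 rad and x of the grasp point in the frame of balance between -0.016 and 0.016 m and contact force between the fingers and lever above 2 N and contact force between lever and fixture below 0.1 N and distance between core_shoulder and coil_mouth below 0.006 m and contact force between the fingers and core below 0.1 N and linear speed of lever below 0.02 m/s and angular speed of lever below 0.1 rad/s); the arm keeps its last pose, push and grip.
It fails at once if the short core is displaced by more than 20 mm (distance of short_core from where it was at the start of the episode above 0.02 m).
It fails at once if the finished unit, spool or screwdriver is displaced by more than 20 mm (distance of any of unit, spool, screwdriver from where it was at the start of the episode above 0.02 m).
It also fails if it takes over 58 s, if anything falls off the work surface, if the arm or the gripper's body presses on something with over 40 N, if the wrist force passes 120 N, or if a joint passes its speed limit or range.

ROBOT

A 6-joint arm with a two-finger parallel gripper is mounted at the origin on the work surface. World frame = base frame: x ahead of the robot, y to its left, z up, the work surface at z = 0. Lengths are in m, angles in rad, forces in N, time in s.
With the tool pointing down it reaches from about 0.375 to 0.9 m from the base axis. Payload 3.1 kg.
Tool frame: the origin (TCP) lies at the very end of the fingers, on their centre line; the grasp point (between the pads) lies 19 mm behind it; z points along the fingers, y is the direction in which the jaws open and shut (so a half turn about z gives the same grasp; the last joint's range is limited). The gripper opens to 85 mm and grips with 20 to 120 N. Pads are 22 mm wide; open, the fingers measure 114 mm over their backs; the gripper's body (76 mm by 85 mm) begins 54 mm behind the grasp point. The pads swing forward as they close: fully open they stand 13 mm farther back than shut.
Start: joints at [-1.5, 0.527, 1.433, -0, 1.181, -0.178], TCP at [0.154, -0.606, 0.231] pointing down, gripper open.
Joint ranges: [-3.08, 3.08], [-0.75, 2.2], [0.22, 2.44], [-1.43, 4.57], [0, 2.65], [-2.85, 2.85]. Speed limits (rad/s): [2.79, 2.79, 3.14, 3.14, 3.14, 3.14].

INTERFACE

Orientations are given as a unit quaternion [x, y, z, w].
In Python, from station import manip gives the robot as it stands. The module is installed in compiled form; this text tells all that it offers.
- The arm moves only by the tool send_rows, never from a script. Its argument "commands" is a list of rows, each an object with "delta_pos": the shift along the world's x, y, z in cm, a list of three; "yaw": the turn about the world's z in rad. A call has 1 to 10 rows; each row shifts and turns the pose as measured when the row begins; what a row does not reach is not made up. A row lasts 1/8 s, in which the tool goes at most 62.5 mm and 10.7 degrees, less where a joint would pass 70% of its speed; a pose out of reach is approached as far as the arm can. A call is refused whole if a number of a shift passes 6.25 or a number of a turn 0.188, either way. A call with a gripper value outside its range is refused whole. "grip" is the closure, from -1 (fully open) to 1 (shut), set as the call begins (left out, the last holds). The fingers move at their own pace and stop on an object; "force" is the grip in N (left out, the last holds). Time passes only in rows, so rows that do not move let the fingers close. It gives the time, the measured TCP pose, the force and the opening at its end, in the units of the state.
- manip.sense(): the state, without advancing time (a new reading comes with each control period).
- manip.snapshot(name): name is "scene" or "top"; returns the picture (480x640x3 uint8, blue, green, red); there is no depth.
- manip.get_calibration(name): a dict with "fx", "fy", "cx", "cy" (pixels), "world_to_cam" (4x4, takes a point from world to camera coordinates). Camera axes: x right, y down, z forward; pixel columns grow to the right and rows downward; lengths in m; the calibration is good to about 2 mm. A picture is of the moment at which its call begins. get_calibration takes no time and is no camera call.
- manip.sign_off(): hands the job in, once; it reports no verdict.
The state is a dict: "t": time; "q": joint angles; "qd": joint speeds; "tau": joint torques, N m; "tcp_pos": TCP position; "tool_rot": TCP orientation; "force": force on the tool from outside, world axes, zero at the start; "ft_torque": the same for the moment, N m; "finger_gap": opening from 0.0 (shut) to 1.0 (fully open).
Only numpy, scipy, OpenCV 4.12 (cv2) and the standard library are available. Lean on these libraries where they do the work, as an engineer would, in place of code of your own. Each camera call takes 0.05 s, during which the arm holds its last target. There are 200 camera calls.

## Working session

There is one attempt and no reset: what is moved stays moved. The work goes in short steps, Python scripts to look and compute and a tool call to move; the robot and the scene stay as the last step left them, time stands still between calls to the robot, and variables do not carry over. Pictures are saved under pics/ and viewed, about 8 in all and at most 12, crops included, and the job is handed in when it is done.

Besides the shell and the picture viewer there is one more tool, called as name(argument=value, ...), one argument or row to a line, values as JSON. send_rows: Moves the arm, as the interface text tells. Its arguments: {"type":"object","properties":{"commands":{"type":"array","items":{"type":"object","properties":{"delta_pos":{"type":"array","items":{"type":"number"}},"yaw":{"type":"number"}}}},"grip":{"type":"number"},"force":{"type":"number"}},"required":["commands"]}

```bash
mkdir -p pics; cat > h.py <<'E'
import numpy as np,cv2
from station import manip
def proj(n,P):
    c=manip.get_calibration(n);T=np.array(c["world_to_cam"]);p=np.atleast_2d(P)@T[:3,:3].T+T[:3,3]
    return np.c_[c["fx"]*p[:,0]/p[:,2]+c["cx"],c["fy"]*p[:,1]/p[:,2]+c["cy"]]
def ray(n,uv,z):
    c=manip.get_calibration(n);T=np.array(c["world_to_cam"]);R=T[:3,:3];o=-R.T@T[:3,3]
    uv=np.atleast_2d(uv).astype(float)
    d=np.c_[(uv[:,0]-c["cx"])/c["fx"],(uv[:,1]-c["cy"])/c["fy"],np.ones(len(uv))]@R
    return o+d*((z-o[2])/d[:,2])[:,None]
E
python3 - <<'E'
from h import *
for n in("scene","top"):
    cv2.imwrite(f"pics/{n}0.png",manip.snapshot(n)); c=manip.get_calibration(n);T=np.array(c["world_to_cam"]);print(n,c["fx"],-T[:3,:3].T@T[:3,3],T[2,:3])
s=manip.sense();print(s["t"],s["tcp_pos"],s["tool_rot"],s["finger_gap"])
E
```

```text
scene 561.9594462461189 [1.26420628 0.0806559  0.78194004] [-0.7166885  -0.06451296 -0.6944031 ]
top 603.2671600504414 [0.35283813 0.00961412 1.24472993] [ 0.16963593  0.00415815 -0.98549803]
0.1 [ 0.15388537 -0.60507835  0.2304168 ] [ 9.9227415e-01  1.2406059e-01  5.8697252e-05 -9.8861338e-04] 1.0010716633578987
```

View pics/top0.png

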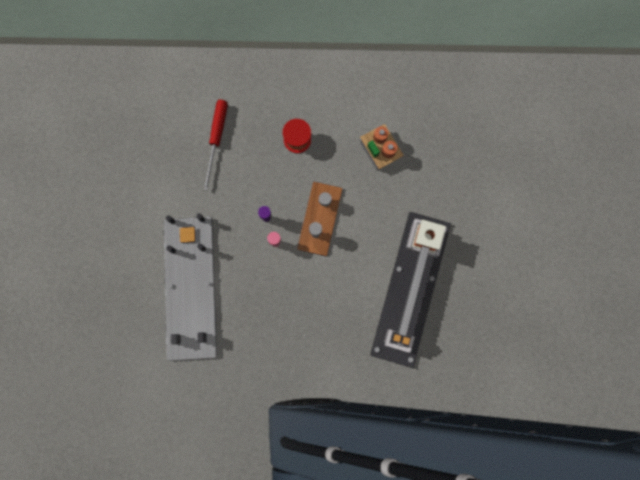

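View pics/scene0.png

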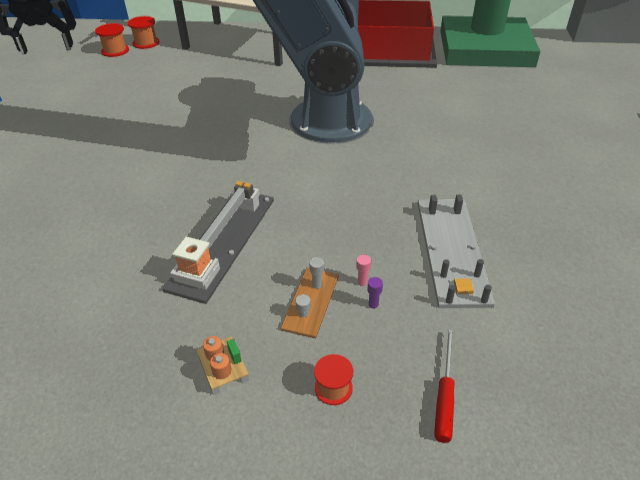

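```bash
python3 - <<'E'
from h import *
t=cv2.imread("pics/top0.png");s=cv2.imread("pics/scene0.png")
z=lambda im,x,y,w,h,k:cv2.resize(im[y:y+h,x:x+w],None,fx=k,fy=k,interpolation=cv2.INTER_NEAREST)
A=np.hstack([z(t,290,175,60,90,5),z(t,400,205,50,90,5),z(t,375,310,50,90,5)])
B=np.hstack([z(s,280,240,70,100,5),z(s,160,220,80,100,5)])
B=cv2.copyMakeBorder(B[:,:800],0,0,0,max(0,800-B.shape[1]),0)
cv2.imwrite("pics/cA.png",A);cv2.imwrite("pics/cB.png",B)
print("core top",ray("top",[316,229],.07),ray("scene",[317,262],.07))
print("short",ray("top",[325,199],.046),ray("scene",[303,299],.046))
print("hole",ray("top",[430,234],.08),ray("scene",[193,249],.08))
# colour masks in top
hs=cv2.cvtColor(t,cv2.COLOR_BGR2HSV)
def comps(m,lo):
    n,l,st,c=cv2.connectedComponentsWithStats(m.astype(np.uint8))
    for i in range(1,n):
        if st[i,4]>lo: print(st[i],c[i].round(2))
print("white flange");m=(t.min(2)>170);m[:,:380]=0;comps(m,20)
print("fixture dark");m=(t.max(2)<70);m[:210]=0;m[365:]=0;m[:,:160]=0;m[:,220:]=0;comps(m,5)
print("orange pads");m=(hs[...,1]>150)&(hs[...,2]>120)&(hs[...,0]>8)&(hs[...,0]<25);comps(m,20)
E
```

```text
core top [[0.57808108 0.01068441 0.07      ]] [[0.5807588  0.01244933 0.07      ]]
short [[ 0.64534912 -0.00645237  0.046     ]] [[ 0.64673851 -0.00636664  0.046     ]]
hole [[ 0.57059283 -0.2131867   0.08      ]] [[ 0.57347298 -0.20972782  0.08      ]]
white flange
[417 221  28  27 414] [430.31 233.89]
fixture dark
[198 214   8   8  40] [200.98 217.85]
[167 217   9   7  40] [170.9  219.92]
[211 220   4   6  15] [212.27 222.4 ]
[213 227   3  11  17] [213.53 232.76]
[199 245   8   6  31] [202.06 247.68]
[168 247   9   6  35] [171.71 249.63]
[199 333   8   9  66] [202.61 337.23]
[173 335   8   9  58] [177.   338.88]
orange pads
[374 129  13  11  41] [378.95 135.32]
[383 141   7  13  40] [385.85 147.57]
[308 184  33  37 303] [320.6  196.84]
[320 208  12  11  42] [325.38 212.86]
[322 219  11  14  47] [327.04 225.94]
[181 228  13  14 158] [187.27 234.4 ]
[311 240  17  14 116] [319.72 246.47]
[394 336   6   5  21] [396.71 337.76]
[403 338   6   5  23] [405.74 340.17]
```

View pics/cA.png

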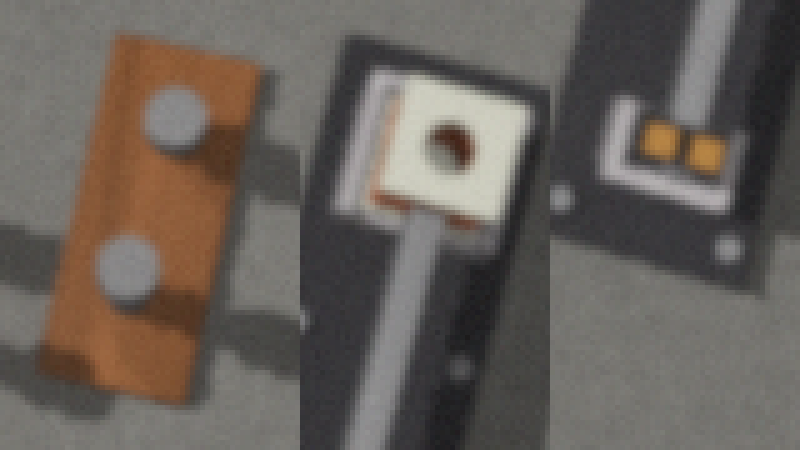

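View pics/cB.png

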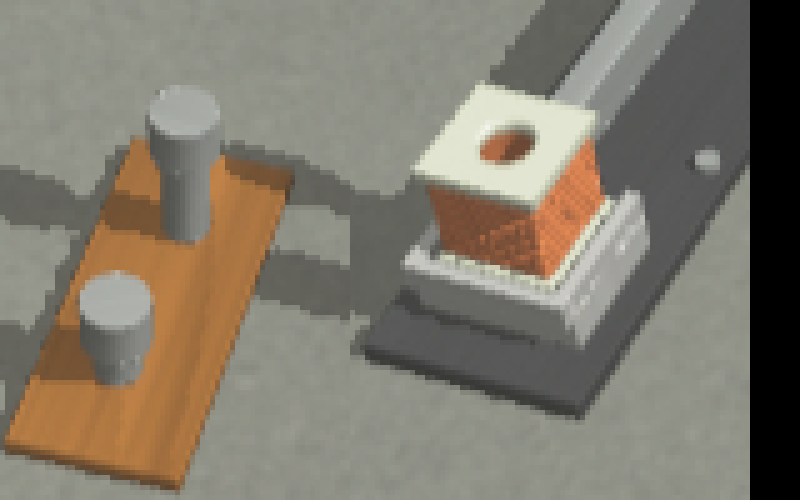

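```bash
python3 - <<'E'
from h import *
t=cv2.imread("pics/top0.png");s=cv2.imread("pics/scene0.png")
def tri(a,b):
    L=[]
    for n,uv in(("top",a),("scene",b)):
        p=ray(n,uv,0.)[0];q=ray(n,uv,.1)[0];L.append((p,(q-p)/np.linalg.norm(q-p)))
    M=sum(np.eye(3)-np.outer(d,d) for p,d in L);v=sum((np.eye(3)-np.outer(d,d))@p for p,d in L)
    x=np.linalg.solve(M,v);return x.round(4),[round(float(np.linalg.norm(np.cross(x-p,d))),4) for p,d in L]
print("hole",tri([430.0,234.2],[191.6,249.2]));print("core",tri([315.8,229.],[316.8,262]));print("pink",tri([274,238],[363,260]))
def big(m,im):
    c,_=cv2.findContours(m.astype(np.uint8),cv2.RETR_EXTERNAL,cv2.CHAIN_APPROX_NONE);return max(c,key=cv2.contourArea)
m=t.min(2)>170;m[:,:380]=0;c=big(m,t)
P=ray("top",c[:,0],.08)[:,:2].astype(np.float32)*1000;print("flange top",cv2.minAreaRect(P))
m=s.min(2)>205;m[:225]=0;m[265:]=0;m[:,:160]=0;m[:,240:]=0;c=big(m,s)
P=ray("scene",c[:,0],.08)[:,:2].astype(np.float32)*1000;print("flange scene",cv2.minAreaRect(P))
# bar
m=(t.min(2)>105);m[:252]=0;m[328:]=0;m[:,:395]=0;m[:,435:]=0
n,l,st,cc=cv2.connectedComponentsWithStats(m.astype(np.uint8));i=1+st[1:,4].argmax();print(st[i])
v,u=np.where(l==i);P=ray("top",np.c_[u,v],.064)[:,:2].astype(np.float32);f=cv2.fitLine(P,cv2.DIST_L2,0,.01,.01).ravel();f[:2]*=np.sign(f[0])
print("bar",f,"yaw",np.arctan2(f[1],f[0]), "hole offset from line mm",tri([430.0,234.2],[191.6,249.2])[0])
h=ray("top",[430,234.2],.08)[0,:2];print("off",np.cross(f[:2],h-f[2:])*1000)
po=ray("top",[[200.98,217.85],[170.9,219.92],[202.06,247.68],[171.71,249.63]],.035);ch=ray("top",[[202.61,337.23],[177,338.88]],.045)
print("posts",po,"\n",ch);N=po.mean(0)[:2];F=ch.mean(0)[:2];d=N-F;print("nest",N,"fork",F,"len",np.hypot(*d),"yaw",np.arctan2(d[1],d[0]))
print("plate yaw",tri([325,199],[303,299]))
E
```

```text
hole (array([ 0.5708, -0.2137,  0.0766]), [0.0002, 0.0002])
core (array([0.5785, 0.0115, 0.0676]), [0.0004, 0.0004])
pink (array([0.5602, 0.0936, 0.0596]), [0.0005, 0.0005])
flange top ((570.61572265625, -213.3697509765625), (47.42137145996094, 44.72236633300781), 74.7342758178711)
flange scene ((571.1707153320312, -214.62254333496094), (44.98118591308594, 44.239376068115234), 74.7490463256836)
[401 252  29  76 564]
bar [ 0.9637744  -0.2667189   0.46291974 -0.18303993] yaw -0.269987 hole offset from line mm [ 0.5708 -0.2137  0.0766]
off -0.4377845123312227
posts [[0.60338729 0.24671388 0.035     ]
 [0.59784814 0.30806668 0.035     ]
 [0.54161007 0.24132633 0.035     ]
 [0.53638734 0.30272373 0.035     ]] 
 [[0.36212177 0.22919028 0.045     ]
 [0.35792605 0.27930075 0.045     ]]
nest [0.56980821 0.27470766] fork [0.36002391 0.25424552] len 0.2107798621352155 yaw 0.0972313789556176
plate yaw (array([ 0.6457, -0.0065,  0.0447]), [0.0, 0.0])<stdin>:21: DeprecationWarning: Arrays of 2-dimensional vectors are deprecated. Use arrays of 3-dimensional vectors instead. (deprecated in NumPy 2.0)
```

send_rows(
  commands=[
    {"delta_pos":[3.5,5.1,0],"yaw":-0.05},
    {"delta_pos":[3.5,5.1,0],"yaw":-0.05},
    {"delta_pos":[3.5,5.1,0],"yaw":-0.05},
    {"delta_pos":[3.5,5.1,0],"yaw":-0.05},
    {"delta_pos":[3.5,5.1,0],"yaw":-0.05},
    {"delta_pos":[3.5,5.1,0],"yaw":-0.05},
    {"delta_pos":[3.5,5.1,0],"yaw":-0.05},
    {"delta_pos":[3.5,5.1,0],"yaw":-0.05},
    {"delta_pos":[3.5,5.1,0],"yaw":-0.05},
    {"delta_pos":[3.5,5.1,0],"yaw":-0.05},
  ],
  grip=-0.3,
  force=30,
)

```text
t: 1.35
tcp_pos: [0.5035, -0.0902, 0.2276]
tool_rot: [0.99, -0.139, 0.0, -0.001]
force: [0.8, -1.1, 0.1]
finger_gap: 0.648
```

send_rows(
  commands=[
    {"delta_pos":[2.5,3.5,-1],"yaw":0.014},
    {"delta_pos":[2.5,3.5,-3],"yaw":0},
    {"delta_pos":[2,2.5,-4],"yaw":0},
    {"delta_pos":[0.5,0.6,-1],"yaw":0},
    {"delta_pos":[0,0,0],"yaw":0},
  ],
)

```text
t: 1.98
tcp_pos: [0.5822, 0.0183, 0.135]
tool_rot: [0.992, -0.128, 0.001, -0.0]
force: [-0.1, -0.3, -0.6]
finger_gap: 0.652
```

```bash
python3 - <<'E'
from h import *
s=manip.sense();q=np.array(s["tool_rot"]);print(s["t"],s["tcp_pos"],2*np.arctan2(q[1],q[0]),s["finger_gap"])
p=s["tcp_pos"];print("to core cm",(np.array([.5785,.0112,.052])-p)*100)
E
```

```text
1.975 [0.58224632 0.01826004 0.13497504] -0.25669920665982554 0.6515010384732195
to core cm [-0.37463221 -0.70600444 -8.29750373]
```

send_rows(
  commands=[
    {"delta_pos":[-0.4,-0.7,-2],"yaw":-0.01},
    {"delta_pos":[0,0,-2],"yaw":0},
    {"delta_pos":[0,0,-1],"yaw":0},
    {"delta_pos":[0,0,0],"yaw":0},
  ],
)

```text
t: 2.48
tcp_pos: [0.5793, 0.0064, 0.0892]
tool_rot: [0.991, -0.135, 0.005, 0.001]
force: [-0.4, -0.4, 0.1]
finger_gap: 0.65
```

send_rows(
  commands=[
    {"delta_pos":[-0.1,0.4,0],"yaw":0},
    {"delta_pos":[0,0,0],"yaw":0},
    {"delta_pos":[0,0,0],"yaw":0},
  ],
)

```text
t: 2.85
tcp_pos: [0.5795, 0.01, 0.0917]
tool_rot: [0.991, -0.135, 0.007, 0.001]
force: [-0.0, -1.2, -0.2]
finger_gap: 0.653
```

send_rows(
  commands=[
    {"delta_pos":[-0.1,0.1,-1.5],"yaw":0},
    {"delta_pos":[0,0,-1.2],"yaw":0},
    {"delta_pos":[0,0,-0.8],"yaw":0},
    {"delta_pos":[0,0,0],"yaw":0},
  ],
)

```text
t: 3.35
tcp_pos: [0.5778, 0.0115, 0.0536]
tool_rot: [0.991, -0.135, 0.006, 0.001]
force: [-0.4, -0.1, 0.6]
finger_gap: 0.648
```

```bash
python3 - <<'E'
from h import *
s=manip.sense();q=np.array(s["tool_rot"]);print(s["t"],s["tcp_pos"],q,2*np.arctan2(q[1],q[0]))
cv2.imwrite("pics/s1.png",cv2.resize(manip.snapshot("scene")[190:340,230:430],None,fx=4,fy=4))
E
```

```text
3.35 [0.57783125 0.01145099 0.05356876] [ 9.90795928e-01 -1.35219386e-01  6.22470496e-03  6.31920326e-04] -0.2712751003320357
```

View pics/s1.png

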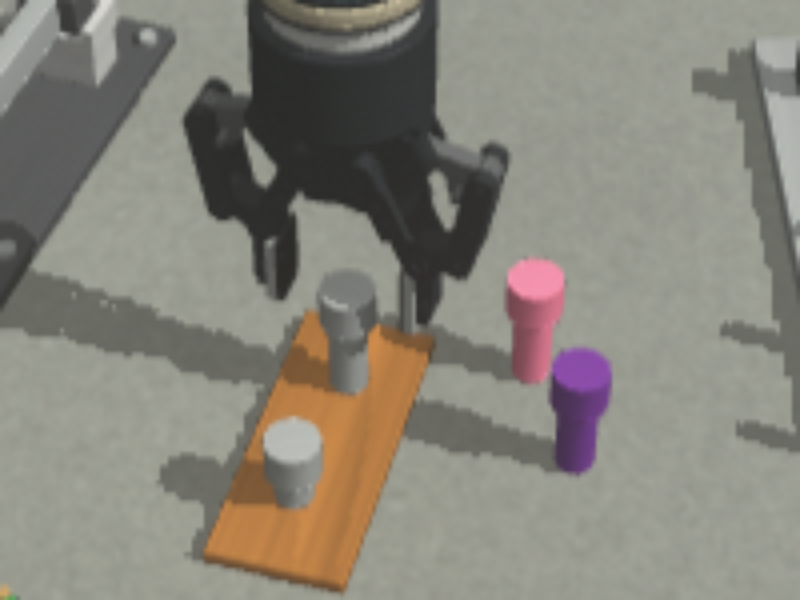

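send_rows(
  commands=[
    {"delta_pos":[0,0,0],"yaw":0},
    {"delta_pos":[0,0,0],"yaw":0},
    {"delta_pos":[0,0,0],"yaw":0},
    {"delta_pos":[0,0,0],"yaw":0},
    {"delta_pos":[0,0,0],"yaw":0},
  ],
  grip=1,
  force=50,
)

```text
t: 4.03
tcp_pos: [0.5784, 0.0114, 0.0545]
tool_rot: [0.991, -0.135, 0.007, 0.001]
force: [-0.1, -0.9, -1.5]
finger_gap: 0.268
```

send_rows(
  commands=[
    {"delta_pos":[0,0,2],"yaw":0},
    {"delta_pos":[0,0,4],"yaw":0},
    {"delta_pos":[0,-1,3],"yaw":0},
    {"delta_pos":[-0.1,-4,0],"yaw":0},
    {"delta_pos":[-0.1,-5,0],"yaw":0},
    {"delta_pos":[-0.1,-5,0],"yaw":0},
    {"delta_pos":[-0.1,-4,0],"yaw":0},
    {"delta_pos":[-0.1,-2,0],"yaw":0},
    {"delta_pos":[0,0,0],"yaw":0},
    {"delta_pos":[0,0,0],"yaw":0},
  ],
)

```text
t: 5.28
tcp_pos: [0.5705, -0.2013, 0.1462]
tool_rot: [0.991, -0.134, 0.005, -0.0]
force: [0.7, -0.1, -1.5]
finger_gap: 0.266
```

```bash
python3 - <<'E'
from h import *
s=manip.sense();q=np.array(s["tool_rot"]);print(s["t"],s["tcp_pos"],q,2*np.arctan2(q[1],q[0]))
print("d cm",(np.array([.5708,-.2137,.145])-s["tcp_pos"])*100)
cv2.imwrite("pics/s2.png",cv2.resize(manip.snapshot("scene")[150:320,130:330],None,fx=4,fy=3.5))
E
```

```text
5.275 [ 0.5705465  -0.20127597  0.14616356] [ 9.91015888e-01 -1.33637327e-01  5.34125035e-03 -2.15833996e-04] -0.26808050905758085
d cm [ 0.02535006 -1.24240265 -0.11635634]
```

View pics/s2.png

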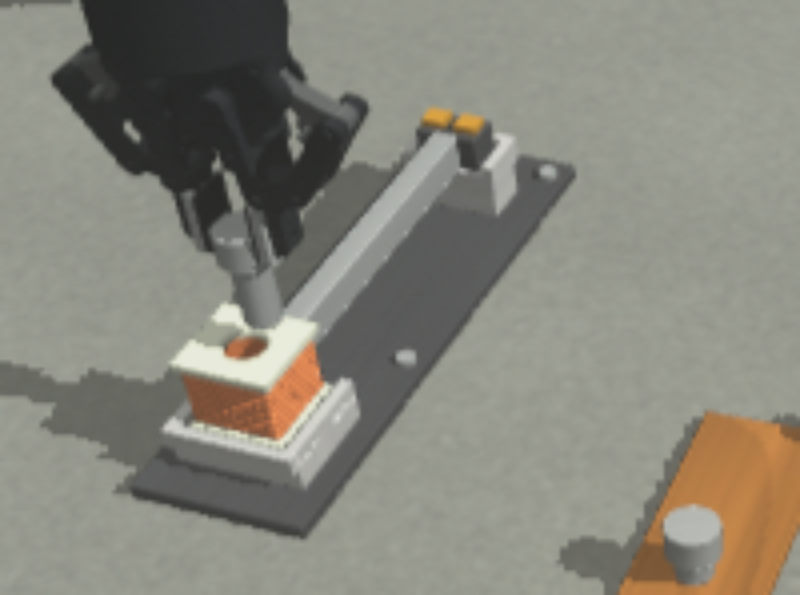

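```bash
python3 - <<'E'
from h import *
s=manip.sense();x,y,z=s["tcp_pos"]
p=proj("scene",[[x,y,z+.0155],[x,y,z-.0045],[x,y,z-.0465]]);print((p-[130,150])*[4,3.5])
cv2.imwrite("pics/s3.png",cv2.resize(manip.snapshot("scene")[195:260,165:225],None,fx=10,fy=9,interpolation=cv2.INTER_CUBIC))
E
```

```text
[[241.02815768 222.47822503]
 [249.07705268 253.39570837]
 [265.24396601 315.49619214]]
```

View pics/s3.png

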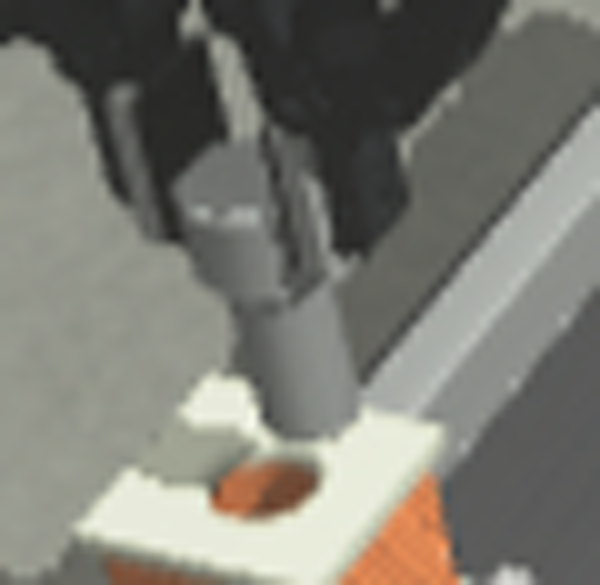

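send_rows(
  commands=[
    {"delta_pos":[0,-0.9,0],"yaw":0},
    {"delta_pos":[0,0,0],"yaw":0},
    {"delta_pos":[0,0,0],"yaw":0},
  ],
)

```text
t: 5.75
tcp_pos: [0.5711, -0.2081, 0.1463]
tool_rot: [0.991, -0.131, 0.005, -0.0]
force: [-0.3, -0.1, -2.0]
finger_gap: 0.268
```

send_rows(
  commands=[
    {"delta_pos":[0,-0.6,0],"yaw":0},
    {"delta_pos":[0,0,0],"yaw":0},
    {"delta_pos":[0,0,0],"yaw":0},
  ],
)

```text
t: 6.12
tcp_pos: [0.5711, -0.2145, 0.1463]
tool_rot: [0.991, -0.131, 0.005, -0.0]
force: [0.4, 0.5, -1.5]
finger_gap: 0.269
```

```bash
python3 - <<'E'
from h import *
s=manip.sense();print(s["t"],s["tcp_pos"],s["force"],s["tool_rot"])
a=manip.snapshot("scene")[195:255,160:230];b=manip.snapshot("top")[210:265,400:460]
cv2.imwrite("pics/s4.png",np.hstack([cv2.resize(a,(420,360),interpolation=2),cv2.resize(b,(380,360),interpolation=2)]))
x,y,z=s["tcp_pos"];print((proj("scene",[[x,y,z-.0465],[x,y,z+.0155],[.5708,-.2137,.08]])-[160,195])*6)
E
```

```text
6.125 [ 0.57108412 -0.21445072  0.14633849] [ 0.35049263  0.46648555 -1.51082973] [ 9.91310976e-01 -1.31432946e-01  5.27738737e-03 -2.82260198e-04]
[[172.77127706 269.47095389]
 [134.41119119 110.01493963]
 [187.06090169 317.05441273]]
```

View pics/s4.png

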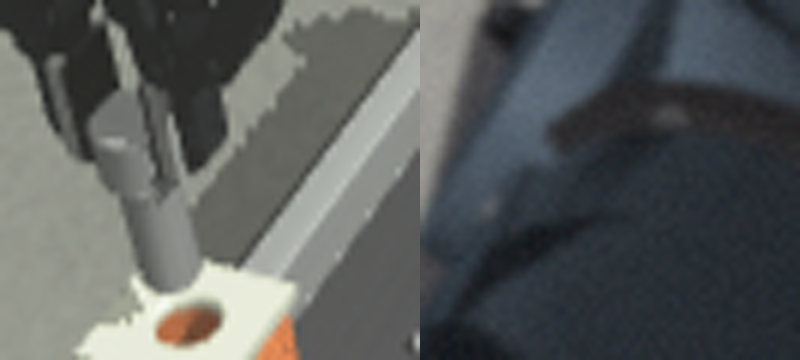

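```bash
python3 - <<'E'
from h import *
k=8
def hole(im,n,r):
    y0,y1,x0,x1=r;g=cv2.resize(im[y0:y1,x0:x1,0],None,fx=k,fy=k,interpolation=cv2.INTER_CUBIC) # blue: white high, orange low
    th=(int(np.percentile(g,92))+int(g.min()))//2;c,_=cv2.findContours((g<th).astype(np.uint8),cv2.RETR_LIST,cv2.CHAIN_APPROX_NONE)
    for q in c:
        a=cv2.contourArea(q)
        if 2000<a<9000:
            e=cv2.fitEllipse(q);uv=(np.array(e[0])+.5)/k-.5+[x0,y0];print(n,a,e,uv,ray(n,uv,.08))
t=cv2.imread("pics/top0.png");s=cv2.imread("pics/scene0.png")
hole(t,"top",(226,243,422,439));hole(s,"scene",(241,258,182,203))
s=manip.snapshot("scene");hole(s,"scene now",(243,258,182,203)) if 0 else None
# shaft edges now
g=s[...,:3].mean(2)
for v in range(228,242): print(v,s[v,176:200].mean(1).astype(int))
E
```

```text
top 3141.0 ((69.65409851074219, 63.2706298828125), (53.88359832763672, 79.18172454833984), 137.58937072753906) [430.26926231 233.47132874] [[ 0.57165855 -0.21372848  0.08      ]]
scene 3515.0 ((77.253662109375, 65.35888671875), (50.00304412841797, 89.97447204589844), 71.63239288330078) [191.21920776 248.73236084] [[ 0.57302162 -0.21307094  0.08      ]]
228 [146 145 144 139  87  94  99 103 111 126  97 123 139 139 135 144 146  98
  98  98  99  99  99  97]
229 [146 146 143 144 103  87  92  98 107 126 120 136 139 138 137 124 117  97
  97  98 100 100 100  98]
230 [147 146 143 144 112  87  91 100 112 123 129 135 140 138 138 113  99  97
  97  99 100 100  99  98]
231 [150 145 143 144 136  86  91  97 109 121 129 134 140 139 139 126 100  99
  99  98  98  98  97  97]
232 [143 142 143 144 146  94  89  95 108 120 129 133 139 140 139 133 100 100
 100  98  98  98  98  97]
233 [144 143 144 146 146 109  89  93 105 117 128 133 138 140 139 137 108  99
  99  99  99  98  98  98]
234 [147 146 146 147 147 124  87  91 102 114 126 132 137 141 140 138 114  98
  98  99  99  98  99 100]
235 [148 146 146 145 146 140  86  90  99 112 124 131 137 141 140 139 125  99
 100  98  98  99  99  98]
236 [149 147 146 146 146 143 105  89  98 109 122 130 135 138 141 138 133 102
 101  98  98  98  99  99]
237 [146 146 147 146 143 143 113  88  96 107 119 130 135 139 142 138 136 110
 100  98  98  99 100  99]
238 [145 147 148 147 144 143 123  88  94 104 117 129 135 137 141 138 139 138
 174 122  98  99  98  86]
239 [144 148 149 148 146 146 141  86  93 101 114 126 134 137 141 140 139 155
 220 208 203 174 173 103]
240 [147 149 148 148 147 149 162 138  90 100 111 123 133 136 140 141 139 195
 228 228 228 221 220 205]
241 [146 146 146 146 147 163 214 156  89  98 109 120 132 136 139 142 166 223
 228 228 228 228 228 228]
```

send_rows(
  commands=[
    {"delta_pos":[0,0.13,0],"yaw":0},
    {"delta_pos":[0,0,-0.6],"yaw":0},
    {"delta_pos":[0,0,-0.6],"yaw":0},
    {"delta_pos":[0,0,-0.3],"yaw":0},
    {"delta_pos":[0,0,0],"yaw":0},
  ],
)

```text
t: 6.9
tcp_pos: [0.5708, -0.2126, 0.1299]
tool_rot: [0.991, -0.131, 0.005, -0.0]
force: [0.2, -0.2, -1.7]
finger_gap: 0.264
```

send_rows(
  commands=[
    {"delta_pos":[0,0,-0.3],"yaw":0},
    {"delta_pos":[0,0,-0.3],"yaw":0},
    {"delta_pos":[0,0,-0.3],"yaw":0},
  ],
)

```text
t: 7.28
tcp_pos: [0.5708, -0.2139, 0.1217]
tool_rot: [0.991, -0.131, 0.005, 0.001]
force: [-1.8, -1.7, 0.1]
finger_gap: 0.263
```

send_rows(
  commands=[
    {"delta_pos":[0,0,-0.3],"yaw":0},
    {"delta_pos":[0,0,-0.4],"yaw":0},
    {"delta_pos":[0,0,-0.4],"yaw":0},
  ],
)

```text
t: 7.65
tcp_pos: [0.5699, -0.2139, 0.1096]
tool_rot: [0.991, -0.131, 0.004, 0.001]
force: [-1.2, -0.8, -1.0]
finger_gap: 0.263
```

It is in the hole (17 mm deep, with low force). Continuing down.

send_rows(
  commands=[
    {"delta_pos":[0,0,-0.6],"yaw":0},
    {"delta_pos":[0,0,-0.6],"yaw":0},
    {"delta_pos":[0,0,-0.6],"yaw":0},
    {"delta_pos":[0,0,-0.3],"yaw":0},
  ],
)

```text
t: 8.15
tcp_pos: [0.5693, -0.2137, 0.0864]
tool_rot: [0.991, -0.131, 0.003, 0.001]
force: [-1.1, -1.3, -0.5]
finger_gap: 0.266
```

send_rows(
  commands=[
    {"delta_pos":[0,0,-0.2],"yaw":0},
    {"delta_pos":[0,0,-0.2],"yaw":0},
  ],
)

```text
t: 8.4
tcp_pos: [0.5692, -0.2138, 0.0842]
tool_rot: [0.991, -0.131, 0.003, 0.001]
force: [-7.1, 0.7, 20.1]
finger_gap: 0.267
```

send_rows(
  commands=[
    {"delta_pos":[0,0,0],"yaw":0},
    {"delta_pos":[0,0,0],"yaw":0},
    {"delta_pos":[0,0,0],"yaw":0},
    {"delta_pos":[0,0,1],"yaw":0},
    {"delta_pos":[0,0,2],"yaw":0},
    {"delta_pos":[0,0,2],"yaw":0},
    {"delta_pos":[0,0,0],"yaw":0},
  ],
  grip=-0.3,
)

```text
t: 9.28
tcp_pos: [0.5725, -0.2137, 0.1378]
tool_rot: [0.991, -0.131, 0.007, 0.001]
force: [-0.4, -0.6, 0.0]
finger_gap: 0.647
```

```bash
python3 - <<'E'
from h import *
s=manip.sense();print(s["t"],s["tcp_pos"],s["force"],s["tool_rot"],s["finger_gap"])
a=manip.snapshot("scene")[205:305,150:280]
cv2.imwrite("pics/s5.png",cv2.resize(a,None,fx=6,fy=6,interpolation=2))
print((proj("scene",[[.5708,-.2137,.10],[.5708,-.2137,.08]])-[150,205])*6)
E
```

```text
9.275 [ 0.57249794 -0.21365142  0.13784935] [-0.40867211 -0.6003046   0.01654825] [ 9.91349638e-01 -1.31062780e-01  6.92578874e-03  6.90116427e-04] 0.6471401357001565
[[235.42618971 208.52515234]
 [247.06090169 257.05441273]]
```

View pics/s5.png

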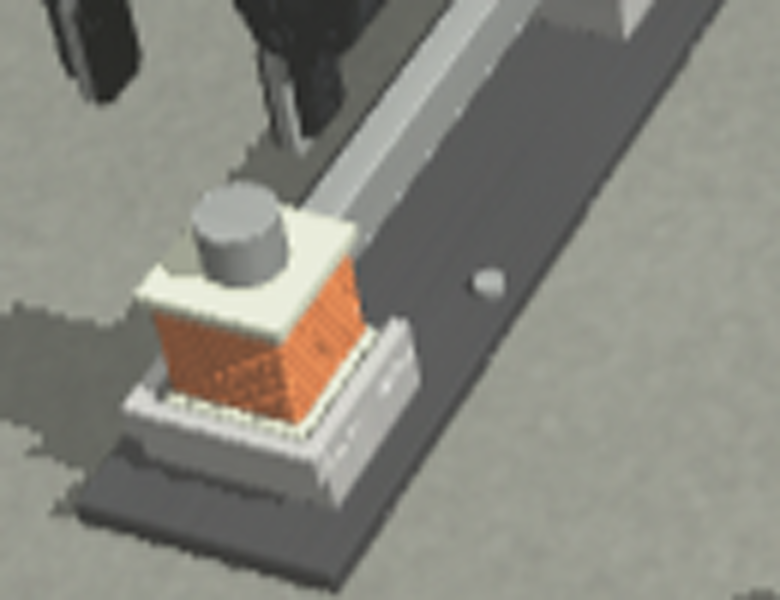

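send_rows(
  commands=[
    {"delta_pos":[-2,0.5,0],"yaw":0},
    {"delta_pos":[-2.5,0.7,0],"yaw":0},
    {"delta_pos":[-0.6,0.2,0],"yaw":0},
    {"delta_pos":[0,0,0],"yaw":0},
    {"delta_pos":[0,0,0],"yaw":0},
  ],
)

```text
t: 9.95
tcp_pos: [0.5201, -0.1989, 0.1342]
tool_rot: [0.991, -0.131, 0.005, -0.0]
force: [-0.7, -0.3, 0.2]
finger_gap: 0.647
```

send_rows(
  commands=[
    {"delta_pos":[-0.5,0,-1],"yaw":0},
    {"delta_pos":[0,0,-3],"yaw":0},
    {"delta_pos":[0,0,-2],"yaw":0},
    {"delta_pos":[0,0,-0.5],"yaw":0},
    {"delta_pos":[0,0,0],"yaw":0},
  ],
)

```text
t: 10.58
tcp_pos: [0.5165, -0.2, 0.0659]
tool_rot: [0.991, -0.131, 0.006, 0.0]
force: [-0.3, 0.4, 0.1]
finger_gap: 0.65
```

send_rows(
  commands=[
    {"delta_pos":[-0.2,0.15,-1.2],"yaw":0},
    {"delta_pos":[0,0,-1.2],"yaw":0},
    {"delta_pos":[0,0,-0.6],"yaw":0},
    {"delta_pos":[0,0,0],"yaw":0},
  ],
)

```text
t: 11.08
tcp_pos: [0.5152, -0.1989, 0.035]
tool_rot: [0.991, -0.131, 0.008, 0.001]
force: [1.0, -0.2, 0.6]
finger_gap: 0.653
```

send_rows(
  commands=[
    {"delta_pos":[0,0,0],"yaw":0},
    {"delta_pos":[0,0,0],"yaw":0},
    {"delta_pos":[0,0,0],"yaw":0},
    {"delta_pos":[0,0,0],"yaw":0},
    {"delta_pos":[0,0,0],"yaw":0},
    {"delta_pos":[0,0,0],"yaw":0},
  ],
  grip=1,
  force=110,
)

```text
t: 11.82
tcp_pos: [0.5156, -0.1993, 0.0357]
tool_rot: [0.991, -0.131, 0.008, 0.001]
force: [-0.5, 0.1, -0.9]
finger_gap: 0.142
```

send_rows(
  commands=[
    {"delta_pos":[0,0,1],"yaw":0},
    {"delta_pos":[0,0,1.5],"yaw":0},
    {"delta_pos":[0,0,2],"yaw":0},
    {"delta_pos":[0,0,2],"yaw":0},
    {"delta_pos":[0,0,2],"yaw":0},
    {"delta_pos":[0,0,1],"yaw":0},
    {"delta_pos":[0,0,0],"yaw":0},
    {"delta_pos":[0,0,0],"yaw":0},
  ],
)

```text
t: 12.82
tcp_pos: [0.5116, -0.1964, 0.1343]
tool_rot: [0.991, -0.131, 0.005, -0.001]
force: [1.2, -0.3, -6.6]
finger_gap: 0.146
```

```bash
python3 - <<'E'
from h import *
s=manip.sense();print(s["t"],s["tcp_pos"],s["force"],s["ft_torque"],s["tool_rot"],s["finger_gap"])
cv2.imwrite("pics/s6.png",cv2.resize(manip.snapshot("scene")[120:320,130:330],None,fx=3,fy=3,interpolation=2))
E
```

```text
12.825 [ 0.51163167 -0.19635273  0.13431249] [ 1.17700125 -0.31416429 -6.55493208] [ 0.0056559  -0.00995518  0.00112678] [ 9.91407652e-01 -1.30728988e-01  4.51761843e-03 -6.23956007e-04] 0.1460834688075517
```

View pics/s6.png

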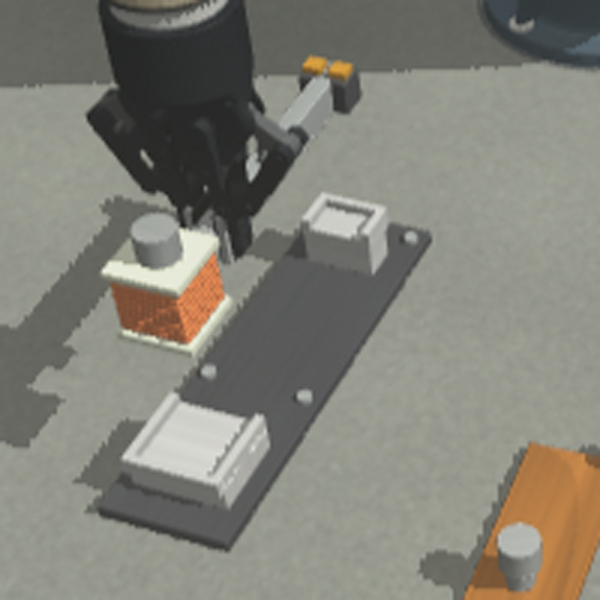

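send_rows(
  commands=[
    {"delta_pos":[0,1.5,0],"yaw":0.01},
    {"delta_pos":[0,3,0],"yaw":0.03},
    {"delta_pos":[0,4,0],"yaw":0.03},
    {"delta_pos":[0,4,0],"yaw":0.03},
    {"delta_pos":[0,4,0],"yaw":0.03},
    {"delta_pos":[0,4,0],"yaw":0.03},
    {"delta_pos":[0,4,0],"yaw":0.03},
    {"delta_pos":[0,4,0],"yaw":0.03},
    {"delta_pos":[0,3,0],"yaw":0.03},
    {"delta_pos":[0,2,0],"yaw":0.02},
  ],
)

```text
t: 14.12
tcp_pos: [0.5037, 0.1561, 0.1284]
tool_rot: [1.0, 0.009, -0.003, -0.004]
force: [-0.3, 0.2, -6.9]
finger_gap: 0.147
```

send_rows(
  commands=[
    {"delta_pos":[0.2,2,0],"yaw":0.02},
    {"delta_pos":[0.3,3,0],"yaw":0.02},
    {"delta_pos":[0.3,3,0],"yaw":0.02},
    {"delta_pos":[0.2,2,-0.5],"yaw":0.01},
    {"delta_pos":[0,0.5,-1],"yaw":0},
    {"delta_pos":[0,0,-0.5],"yaw":0},
    {"delta_pos":[0,0,0],"yaw":0},
    {"delta_pos":[0,0,0],"yaw":0},
  ],
)

```text
t: 15.12
tcp_pos: [0.5059, 0.2668, 0.1024]
tool_rot: [0.999, 0.048, -0.01, -0.002]
force: [-0.7, 0.1, -6.5]
finger_gap: 0.145
```

```bash
python3 - <<'E'
from h import *
s=manip.sense();q=np.array(s["tool_rot"]);p=s["tcp_pos"];a=2*np.arctan2(q[1],q[0]);print(s["t"],p,a,q,s["force"],s["finger_gap"],s["ft_torque"])
d=np.array([np.cos(a),np.sin(a)]);print("coil",p[:2]+.057*d,"foot",p[:2]-.155*d)
im=manip.snapshot("scene");t=manip.snapshot("top")
cv2.imwrite("pics/s7.png",cv2.resize(im[110:330,360:540],None,fx=2.7,fy=2.7,interpolation=2));cv2.imwrite("pics/t7.png",t)
E
```

```text
15.125 [0.50590196 0.26676372 0.10241904] 0.09522585632513374 [ 0.99881848  0.04759264 -0.00963198 -0.0019504 ] [-0.70478262  0.05630564 -6.49409774] 0.14464155424419922 [-0.00798627 -0.13442414  0.01991519]
coil [0.56264372 0.2721834 ] foot [0.3516042  0.25202601]
```

View pics/s7.png

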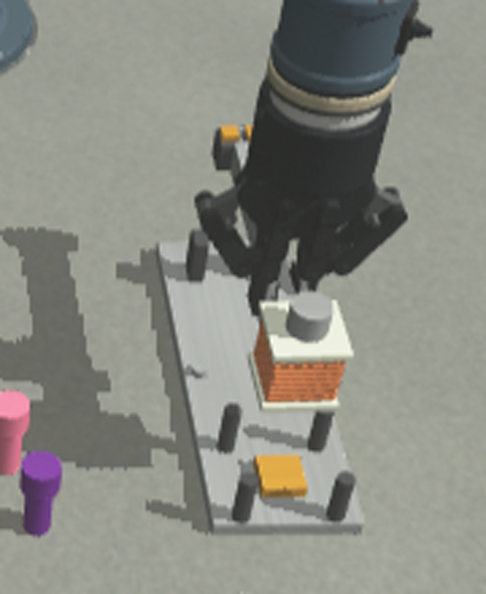

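send_rows(
  commands=[
    {"delta_pos":[0.5,0.2,0],"yaw":0},
    {"delta_pos":[0.2,0,0],"yaw":0},
    {"delta_pos":[0,0,0],"yaw":0},
    {"delta_pos":[0,0,0],"yaw":0},
  ],
)

```text
t: 15.72
tcp_pos: [0.5146, 0.2685, 0.1035]
tool_rot: [0.999, 0.047, -0.008, -0.002]
force: [0.2, -0.0, -5.2]
finger_gap: 0.143
```

```bash
python3 - <<'E'
from h import *
s=manip.sense();q=np.array(s["tool_rot"]);p=s["tcp_pos"];a=2*np.arctan2(q[1],q[0]);print(s["t"],p,a,q,s["force"],s["finger_gap"],np.abs(s["qd"]).max())
d=np.array([np.cos(a),np.sin(a)]);print("coil",p[:2]+.057*d,"foot",p[:2]-.155*d)
u=np.array([[230,408],[318,415],[245,478],[343,478]])/2.7+[360,110]
print("nest scene",ray("scene",u,.05),ray("scene",u,.05).mean(0))
im=manip.snapshot("scene");x,y=p[:2]+.057*d
print("head top expected px",proj("scene",[x,y,p[2]+.0043+.06]))
cv2.imwrite("pics/s8.png",cv2.resize(im[150:330,400:540],None,fx=3,fy=3,interpolation=2))
E
```

```text
15.725 [0.51464976 0.26852864 0.10352686] 0.09395911473126656 [ 0.9988595   0.04696053 -0.00832325 -0.00226605] [ 0.17371904 -0.03233371 -5.19707341] 0.14345844304939062 0.04440492030997802
coil [0.57139834 0.27387643] foot [0.36033345 0.25398639]
nest scene [[0.54345985 0.24125067 0.05      ]
 [0.54598319 0.29892326 0.05      ]
 [0.60549817 0.24582831 0.05      ]
 [0.60116319 0.30804668 0.05      ]] [0.5740261  0.27351223 0.05      ]
head top expected px [[477.33422489 223.88439348]]
```

View pics/s8.png

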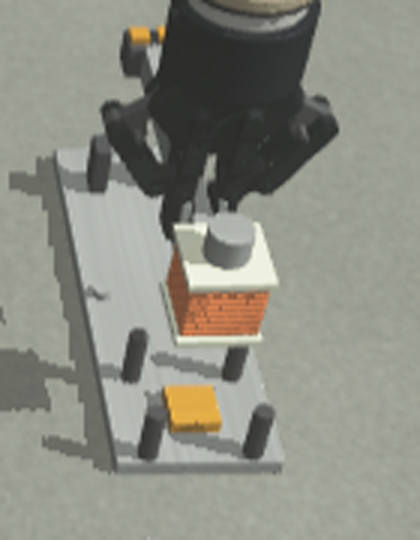

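send_rows(
  commands=[
    {"delta_pos":[0,0,0],"yaw":0},
    {"delta_pos":[0,0,0],"yaw":0},
    {"delta_pos":[0,0,0],"yaw":0},
    {"delta_pos":[0,0,0],"yaw":0},
  ],
)

```text
t: 16.27
tcp_pos: [0.5142, 0.2686, 0.1034]
tool_rot: [0.999, 0.047, -0.009, -0.002]
force: [-0.1, 0.6, -5.8]
finger_gap: 0.141
```

```bash
python3 - <<'E'
from h import *
s=manip.sense();print(s["t"],s["tcp_pos"],s["tool_rot"],s["force"],s["finger_gap"],np.abs(s["qd"]).max())
if np.abs(s["qd"]).max()<.1: print(manip.sign_off())
E
```

```text
16.275 [0.51418464 0.26860027 0.10341391] [ 0.99884852  0.04714261 -0.00862672 -0.00218825] [-0.08016552  0.58966724 -5.78719743] 0.14094076735216798 0.021730925836719043
the job is handed in; nothing more can be done
None
```

I slid the long core into the coil until it stopped under about 20 N, at the height computed for home, and let go of it. I then lifted the lever at about x = +66 mm and carried it over the solder fixture. I handed the job in at 16.3 s, still holding the lever; no verdict was reported.

**Last checks:**
- **Position over the fixture:** the coil is about 2–3 mm from the nest centre in plan (nest measured in both views). The foot is about 1 mm from the fork centre, which was measured in the top view only.
- **Height:** the bar's underside is about 108 mm above the bench by calculation, roughly 48 mm above the coil's near posts when taken at the coil's lower flange.
- **Level:** I estimate the lever tilts about 0.03 rad, from how far the tool's tilt changed since the grasp; it could not be corrected with these moves. The limit is 0.12.
- **Core:** the head's top was within 1.5 pixels of where it should be with the core home.
- **Bystanders:** I did not remeasure them at the end, but the gripper went near only the short core, which looked unmoved in the pictures after the core was lifted.

**Disagreement:** the two camera views differed by 1–2.5 mm in x. I placed the core by comparing positions within the same view and then by feel. The core shifted about 1 mm as it entered the hole, with forces under 3 N.

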